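Start and close the screw lid of a shielding pot

ROBOT

A 6-joint arm with a two-finger parallel gripper is mounted at the origin on the work surface. World frame = base frame: x ahead of the robot, y to its left, z up, the work surface at z = 0. Lengths are in mm, angles in rad, forces in N, time in s.
With the tool pointing down it reaches from about 350 to 850 mm from the base axis. Payload 8.1 kg.
Tool frame: the origin (TCP) lies midway between the tips of the shut fingers; the grasp point (between the pads) lies 19 mm behind it; z points along the fingers, y is the line along which they close (so a half turn about z gives the same grasp; the last joint's range is limited). The gripper opens to 93 mm and grips with 3 to 60 N. Pads are 15 mm wide; open, the fingers measure 128 mm over their backs; the gripper's body (75 mm by 188 mm) begins 65 mm behind the grasp point.
Start: joints at [-1.298, 0.13, 1.488, -0, 1.523, -0.085], TCP at [210.149, -561.999, 218.635] pointing down, gripper open.
Joint ranges: [-2.96, 2.96], [-0.89, 2.26], [0.02, 2.5], [-1.34, 4.48], [0, 2.73], [-2.66, 2.66]. Speed limits (rad/s): [2.39, 2.39, 2.79, 3.14, 3.14, 3.14].

INTERFACE

Orientations are given as a unit quaternion [x, y, z, w].
In Python, from cell import arm gives the robot as it stands.
- The arm moves only by the tool play_rows, never from a script. Its argument "rows" is a list that holds one entry, the list of rows, each a list of 5 numbers: the gripper command: -1 is fully open, 1 is shut, values between are in proportion, then the shift along the tool's x, y, z as a fraction of full scale, then the turn about the tool's z as a fraction of full scale. In form: [[[gripper, tx, ty, tz, twist], ...]]. A call has 1 to 20 rows; each row shifts and turns the commanded pose from where the row before left it, along the tool's axes as they then stand; what a row does not reach is not made up. Full scale, the value 1, is 60 cm for a shift and 90 degrees for a turn. A row lasts 1/12 s, in which the tool goes at most 41.7 mm and 7.16 degrees, less where a joint would pass 70% of its speed; a pose out of reach is approached as far as the arm can. A call with a number of a shift or a turn outside -1 to 1 is refused whole. A call with a gripper value outside its range is refused whole. The fingers move at their own pace and stop on an object; "force" is the grip in N (left out, the last holds). Time passes only in rows, so rows that do not move let the fingers close. It gives the time, the measured TCP pose, the force, the opening and the grip force at its end, in the units of the state.
- arm.get_state(): the state, without advancing time (a new reading comes with each control period).
- arm.snapshot(name): name is "scene" or "top"; returns a dict with "img" (400x640x3 uint8, red, green, blue), "fx", "fy", "cx", "cy" (pixels), "rvec" (rotation vector, rad) and "tvec" (3), from world to camera coordinates, as OpenCV has them. Camera axes: x right, y down, z forward; pixel columns grow to the right and rows downward; lengths in mm; the calibration is good to about 2 mm. A picture is of the moment at which its call begins. There is no depth.
- arm.sign_off(): hands the job in; it is judged then, once.
The state is a dict: "clock": time; "joint_positions": joint angles; "dq": joint speeds; "joint_efforts": joint torques, N m; "position": TCP position; "ee_rot": TCP orientation; "contact_force": force on the tool from outside, world axes, zero at the start; "ft_torque": the same for the moment, N m; "finger_gap": finger opening in mm; "finger_force": force on a finger pad.
Only numpy, scipy, OpenCV 4.12 (cv2) and the standard library are available. Lean on these libraries where they do the work, as an engineer would, in place of code of your own. Each camera call takes 0.05 s, during which the arm holds its last target. There are 200 camera calls.

TASK

The screw lid of the grey shielding pot is only resting loosely on top of its thread. Turn it gently backwards (counterclockwise seen from above) until the thread clicks and the lid drops a little, then forwards (clockwise) until its flange is pulled fully down on the pot's rim, squashing the seal, and let go. Never force it against a hard stop (about 60 N on the thread is too much), never lift it off, and leave the other things where they are.

Things in the scene. Friction and masses are not known exactly. Their poses are not given: they have to be found in the camera images.
- pot: grey painted round shielding pot, 110 mm across, 110 mm tall, on a 128 mm foot, fixed to the bench; origin at the centre of its underside, z up. Its x and y axes do not tell where the thread begins. Hidden in its mouth is a three-start quick thread: forwards from the top of the thread there is only a hard stop and no way down; the way down opens backwards (counterclockwise).
- pot_rim (a point): centre of the mouth at the height of the flat rim, 110 mm above the bench. A rubber seal ring stands 3 mm proud of it. From the click, a forward (clockwise) turn of 1.2 to 1.55 rad brings the flange home: first it sinks 3 mm by itself, then (the last 0.4 rad or so) the thread pulls it down against the springy seal (3 to 10 N, some 0.05 to 0.25 N m to turn), then it is tight on the rim and the torque climbs steeply.
- lid: the lid, about 0.22 kg: aluminium flange 84 mm across, 7 mm thick; on it an upright black bar grip (54 mm long, 14 mm thick, from 7 to 40 mm above the flange's underside); below it a plug with three small pins, sideways play in the mouth about 2 mm. Origin at the centre of the flange's underside, z up, x along the bar.
- lid_grip (a point): point on the lid's axis in the bar grip, 28 mm above the flange's underside (21 mm above the flange's top, 12 mm below the bar's top); x along the bar. A good place to take it from above, fingers either side of the bar's 14 mm.
- lid_flange (a point): centre of the flange's underside: 14.5 mm above the rim while the pins rest on top of the thread, 6 mm once clicked, 0 when home. A backward turn of 0.1 to 1.3 rad, different every time, brings the pins to the thread's openings, where the lid drops 8.5 mm by its weight if held loosely (or followed down). About 0.2 rad further back is a hard stop.
- bottle: bystander: small glass bottle with screw cap, 52 mm across, 95 mm tall; origin at its underside
- jar: bystander: small amber jar, 44 mm across, 50 mm tall; origin at its underside
- cap: bystander: loose bottle cap, 38 mm across, 22 mm tall; origin at its underside
- weight: bystander: brass weight, 40 mm across, 45 mm tall; origin at its underside
- pipette: bystander: hand pipette lying on the bench, about 230 mm long; origin under its middle
Not all that is in view belongs to the job. There is more than one size of the lid; the job needs the largest.

How it is judged:
By the outcome, as a careful person would: the job done as asked, in the order asked, and still so for the second after the job is handed in, with the robot touching nothing.
It also fails if it takes over 64 s, if anything falls off the work surface, if the arm or the gripper's body presses on something with over 40 N, if the wrist force passes 120 N, or if a joint passes its speed limit or range.

## Working session

There is one attempt and no reset: what is moved stays moved. The work goes in short steps, Python scripts to look and compute and a tool call to move; the robot and the scene stay as the last step left them, time stands still between calls to the robot, and variables do not carry over. Pictures are saved under pics/ and viewed, at most 10 in all, crops included, and the job is handed in when it is done.

Besides the shell and the picture viewer there is one more tool, called after "Emit:" by a JSON object that holds its "name" and its "arguments", one argument or row to a line. play_rows: Moves the arm, as the interface text tells. Its arguments: {"type":"object","properties":{"rows":{"type":"array"},"force":{"type":"number"}},"required":["rows"]}

```bash
mkdir -p pics
python3 - <<'E'
from cell import arm
import cv2,numpy as np,pickle
s=arm.get_state();print({k:np.round(v,3).tolist() for k,v in s.items()})
for n in("scene","top"):
    d=arm.snapshot(n);pickle.dump(d,open(f"pics/{n}0.pkl","wb"))
    cv2.imwrite(f"pics/{n}0.png",d["img"][:,:,::-1])
    R=cv2.Rodrigues(np.array(d["rvec"],float))[0];print(n,d["fx"],-R.T@np.ravel(d["tvec"]),R.round(2).tolist())
E
```

```text
{'clock': 0.0, 'joint_positions': [-1.298, 0.131, 1.489, -0.0, 1.523, -0.085], 'dq': [-0.001, -0.0, -0.001, -0.0, 0.002, 0.0], 'joint_efforts': [0.002, -55.984, -49.176, 0.077, 0.036, -0.0], 'position': [209.998, -561.453, 217.604], 'ee_rot': [0.984, 0.178, -0.0, -0.001], 'contact_force': [0.482, 0.924, 0.269], 'ft_torque': [-0.024, 0.037, -0.007], 'finger_force': 0.0, 'finger_gap': 92.927}
scene 456.787246469243 [1171.27548915  -62.15685862 1019.16989486] [[0.28, 0.96, 0.01], [0.79, -0.22, -0.58], [-0.55, 0.17, -0.82]]
top 494.8783358851195 [ 391.56048689  129.08672002 1108.5662295 ] [[0.0, -1.0, -0.02], [-0.99, 0.0, -0.16], [0.16, 0.02, -0.99]]
```

View pics/scene0.png

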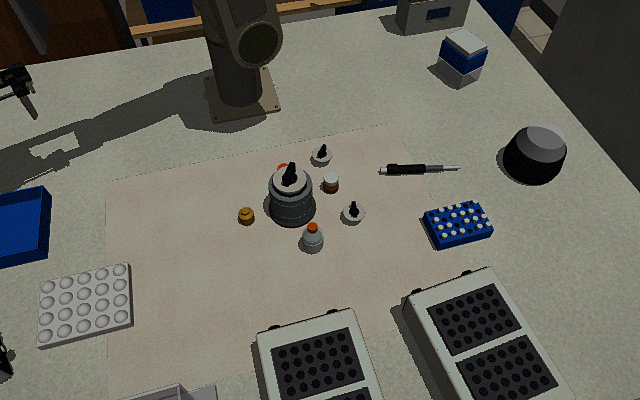

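View pics/top0.png

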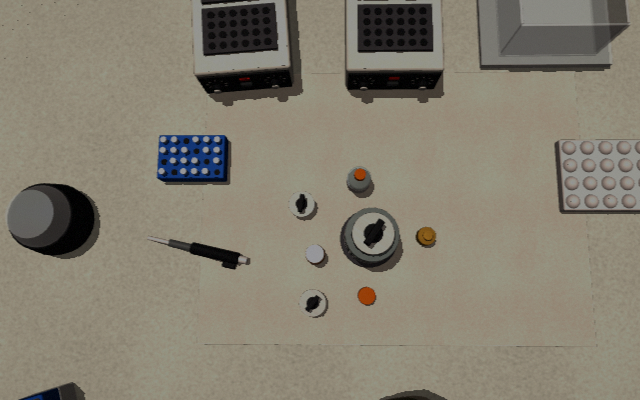

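Lid candidates in the top view are (374,233) on the pot, and (302,204) and (313,303) on the bench. The one on the grey pot is the widest and sits on the mouth, so it fits. I'll confirm it in one crop and measure.

```bash
cat > h.py <<'E'
import numpy as np,cv2
def ray(d,u,v,z):
    R=cv2.Rodrigues(np.array(d["rvec"],float))[0];t=np.ravel(d["tvec"]);c=-R.T@t
    r=R.T@np.array([(u-d["cx"])/d["fx"],(v-d["cy"])/d["fy"],1]);return (c+r*(z-c[2])/r[2])[:2]
def proj(d,p):
    K=np.array([[d["fx"],0,d["cx"]],[0,d["fy"],d["cy"]],[0,0,1.]])
    return cv2.projectPoints(np.array(p,float).reshape(-1,1,3),np.array(d["rvec"],float),np.array(d["tvec"],float),K,None)[0].reshape(-1,2)
E
python3 - <<'E'
import pickle,cv2,numpy as np
from h import *
d=pickle.load(open("pics/top0.pkl","rb"));im=d["img"]
g=im.max(2).astype(int);sub=np.zeros_like(g);sub[195:275,330:410]=1
w=((g>110)&(sub>0)).astype(np.uint8)
n,l,st,ce=cv2.connectedComponentsWithStats(w)
for i in range(1,n):
    if st[i,4]>30: print(st[i],ce[i])
# flange: ellipse of hull of the light component near (374,233)
yy,xx=np.mgrid[:400,:640]
near=np.hypot(xx-374,yy-233)<26
pts=np.argwhere((w>0)&near)[:,::-1].astype(np.float32)
h=cv2.convexHull(pts);e=cv2.fitEllipse(h);print("flange",e,ray(d,*e[0],131.5))
b=np.argwhere((g<60)&(np.hypot(xx-374,yy-233)<18))[:,::-1].astype(np.float32)
r=cv2.minAreaRect(b);print("dark",r,len(b))
print(ray(d,374,233,131.5),ray(d,374,233,160))
cv2.imwrite("pics/crop.png",cv2.resize(im[190:280,325:415,::-1],None,fx=6,fy=6,interpolation=cv2.INTER_CUBIC))
s=pickle.load(open("pics/scene0.pkl","rb"));c=s["img"][150:235,240:340,::-1]
cv2.imwrite("pics/crop.png",np.hstack([cv2.resize(im[190:275,330:412,::-1],(400,415),interpolation=2),cv2.resize(c[:, :82],(400,415),interpolation=2)]))
E
```

```text
[ 330  195   80   80 3235] [367.75085008 229.94157651]
[352 212  42  42 951] [372.45215563 232.9064143 ]
flange ((375.35211181640625, 230.9303741455078), (42.67120361328125, 48.514923095703125), 54.86884307861328) [485.4319133   46.79434924]
dark ((374.1910705566406, 232.3502960205078), (18.834854125976562, 27.13495635986328), 61.38954162597656) 368
[481.33356832  49.51359211] [478.71498143  51.83465703]
```

View pics/crop.png

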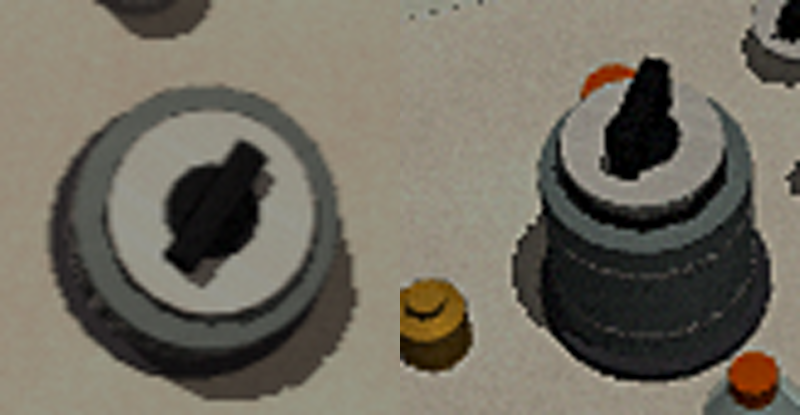

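The crop confirms it: the light flange, about 42 px (83 mm) wide, sits on the grey pot, with the bar running from lower left to upper right. Next I'll triangulate the centre and the bar angle.

Run:
```python
import pickle,cv2,numpy as np
from h import *
from scipy.optimize import minimize
t=pickle.load(open("pics/top0.pkl","rb"));s=pickle.load(open("pics/scene0.pkl","rb"))
print("top flange",ray(t,372.6,232.6,131.5),"scene flange",ray(s,289.2,178.7,131.5))
a,b=[ray(t,330+x/4.88-.5,190+y/4.88-.5,164.5) for x,y in((179,263),(251,148))]
print("bar",a,b,np.linalg.norm(b-a),(a+b)/2,np.arctan2(*(b-a)[::-1]))
# fit: flange bright mask and dark bar, top+scene, params x,y,th
def faces(x,y,th):
    k=np.linspace(0,2*np.pi,60);fl=np.c_[x+42*np.cos(k),y+42*np.sin(k),np.full(60,131.5)]
    c,q=np.cos(th),np.sin(th);bx=[(x+c*i*27-q*j*7,y+q*i*27+c*j*7,z) for i in(-1,1) for j in(-1,1) for z in(131.5,164.5)]
    return fl,np.array(bx)
S=8
def cost(p):
    tot=0
    for d,(u0,v0) in((t,(335,195)),(s,(255,140))):
        g=d["img"].max(2)[v0:v0+75,u0:u0+75].astype(float);m=np.zeros((75*S,75*S),np.float32)
        fl,bx=faces(*p);o=np.array([u0-.5,v0-.5])
        f=lambda P,v:cv2.fillConvexPoly(m,np.round(cv2.convexHull(((proj(d,P)-o)*S).astype(np.float32))).astype(np.int32),v)
        f(fl,1.);f(bx,-1.)
        m=cv2.resize(m,(75,75),interpolation=cv2.INTER_AREA)
        G=np.where(g>105,1,np.where(g<45,-1,0));
        W=(np.hypot(*(np.mgrid[:75,:75]-37))<60)*(m!=0)
        ins=m>0
        tot+=-(m*G).sum()
    return tot
best=None
for th in(-.65,-.55,-.45):
    r=minimize(cost,[482,50,th],method="Nelder-Mead",options=dict(initial_simplex=[[478,46,th-.08],[486,48,th],[482,54,th],[480,50,th+.1]]))
    print(r.x,r.fun)
```

```text
top flange [482.12169212  52.2608103 ] scene flange [484.2629306   53.00753659]
bar [458.48342194  67.30229401] [503.5840413   38.61627305] 53.45047862246261 [481.03373162  52.95928353] -0.5665023515620691
[482.29680984  52.50503792  -0.59547249] -1609.765625
[481.84675807  52.43871634  -0.58918533] -1611.421875
[482.03049774  52.45051644  -0.59434893] -1612.234375
```

Emit:
{"name": "play_rows", "arguments": {
  "rows": [
    [[-1, 0.0392, -0.04, 0, 0], [-1, 0.0392, -0.04, 0, 0], [-1, 0.0392, -0.04, 0, 0], [-1, 0.0392, -0.04, 0, 0], [-1, 0.0392, -0.04, 0, 0], [-1, 0.0392, -0.04, 0, 0], [-1, 0.0392, -0.04, 0, 0], [-1, 0.0392, -0.04, 0, 0], [-1, 0.0392, -0.04, 0, 0], [-1, 0.0392, -0.04, 0, 0], [-1, 0.0392, -0.04, 0, 0], [-1, 0.0392, -0.04, 0, 0], [-1, 0.0392, -0.04, 0, 0], [-1, 0.0392, -0.04, 0, 0], [-1, 0.0392, -0.04, 0, 0], [-1, 0.0392, -0.04, 0, 0], [-1, 0.0392, -0.04, 0, 0], [-1, 0.0392, -0.04, 0, 0], [-1, 0.0392, -0.04, 0, 0], [-1, 0.0392, -0.04, 0, 0]]
  ]
}}

```text
clock: 1.77
position: [482.8, 54.1, 218.3]
ee_rot: [0.984, 0.178, -0.0, 0.0]
contact_force: [0.1, 0.2, 0.6]
finger_gap: 93.5
finger_force: 0.0
```

Emit:
{"name": "play_rows", "arguments": {
  "rows": [
    [[-1, 0, 0, 0, -0.07], [-1, 0, 0, 0, -0.07], [-1, 0, 0, 0, -0.07], [-1, 0, 0, 0, -0.07], [-1, 0, 0, 0, -0.07], [-1, 0, 0, 0, -0.07], [-1, 0, 0, 0, -0.07], [-1, 0, 0, 0, -0.07], [-1, 0, 0, 0, -0.07], [-1, 0, 0, 0, -0.07], [-1, 0, 0, 0, -0.07], [-1, 0, 0, 0, -0.07], [-1, 0, 0, 0, -0.07], [-1, 0, 0, 0, -0.07], [-1, 0, 0, 0, -0.07], [-1, 0, 0, 0, -0.07], [-1, 0, 0, 0, -0.07], [-1, 0, 0, 0, -0.07], [-1, 0, 0, 0, -0.07], [-1, 0, 0, 0, -0.07]]
  ]
}}

```text
clock: 3.43
position: [482.3, 52.4, 218.1]
ee_rot: [0.286, 0.958, -0.0, -0.0]
contact_force: [0.1, -0.4, -0.2]
finger_gap: 93.0
finger_force: 0.0
```

```bash
cat >> h.py <<'E'
def st():
    from cell import arm
    s=arm.get_state();q=s["ee_rot"];th=2*np.arctan2(q[1],q[0])
    print("t",round(s["clock"],2),"pos",np.round(s["position"],2),"q",np.round(q,4),"th",round(th%(2*np.pi),4),"j6",round(s["joint_positions"][5],3),"F",np.round(s["contact_force"],2),"M",np.round(s["ft_torque"],3),"gap",round(s["finger_gap"],2),round(s["finger_force"],1))
    return np.array(s["position"]),th
def to(x,y,th0,cth):
    p,th=st();e=np.array([x,y])-p[:2];c,q=np.cos(th),np.sin(th)
    print("shift/600 x,y",(e@[c,q]/600).round(4),(e@[q,-c]/600).round(4),"twist/90",round(-((cth-th+np.pi)%(2*np.pi)-np.pi)/(np.pi/2),4))
E
python3 - <<'E'
from h import *
from cell import arm
to(482.3,52.6,0,2.557)
d=arm.snapshot("top");c=d["img"][165:305,300:450,::-1];cv2.imwrite("pics/a.png",cv2.resize(c,None,fx=4,fy=4,interpolation=2))
E
```

```text
t 3.43 pos [482.31  52.35 218.12] q [ 2.856e-01  9.584e-01 -1.000e-04 -5.000e-04] th 2.5623 j6 -0.989 F [ 0.14 -0.43 -0.18] M [ 0.084 -0.169 -0.02 ] gap 93.04 0.0
shift/600 x,y 0.0002 0.0003 twist/90 0.0034
```

View pics/a.png

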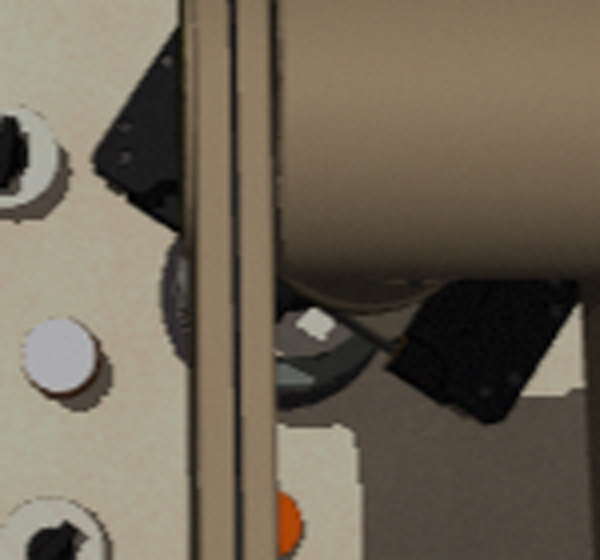

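Aligned within 1 mm. The top camera is blocked by the arm. I'll go down and close gently.

Emit:
{"name": "play_rows", "arguments": {
  "rows": [
    [[-1, 0, 0, 0.0173, 0.003], [-1, 0, 0, 0.0173, 0], [-1, 0, 0, 0.0173, 0], [-1, 0, 0, 0.0173, 0], [-1, 0, 0, 0.0173, 0], [-1, 0, 0, 0.0173, 0], [-1, 0, 0, 0.0173, 0], [-1, 0, 0, 0.0173, 0], [0.3, 0, 0, 0, 0], [0.4, 0, 0, 0, 0], [0.5, 0, 0, 0, 0], [0.6, 0, 0, 0, 0], [1, 0, 0, 0, 0], [1, 0, 0, 0, 0], [1, 0, 0, 0, 0], [1, 0, 0, 0, 0], [1, 0, 0, 0, 0], [1, 0, 0, 0, 0]]
  ],
  "force": 5
}}

```text
clock: 4.98
position: [482.7, 52.3, 135.6]
ee_rot: [0.29, 0.957, 0.0, 0.0]
contact_force: [-1.2, 0.5, 0.7]
finger_gap: 31.2
finger_force: 0.0
```

Run:
```python
from h import *
from cell import arm
st()
d=arm.snapshot("scene");import pickle;pickle.dump(d,open("pics/b.pkl","wb"))
c=d["img"][120:240,230:350,::-1];cv2.imwrite("pics/b.png",cv2.resize(c,None,fx=5,fy=5,interpolation=2))
```

```text
t 4.98 pos [482.66  52.34 135.64] q [0.2905 0.9569 0.     0.    ] th 2.5522 j6 -0.979 F [-1.17  0.5   0.68] M [ 0.014 -0.181 -0.015] gap 31.17 0.0
```

View pics/b.png

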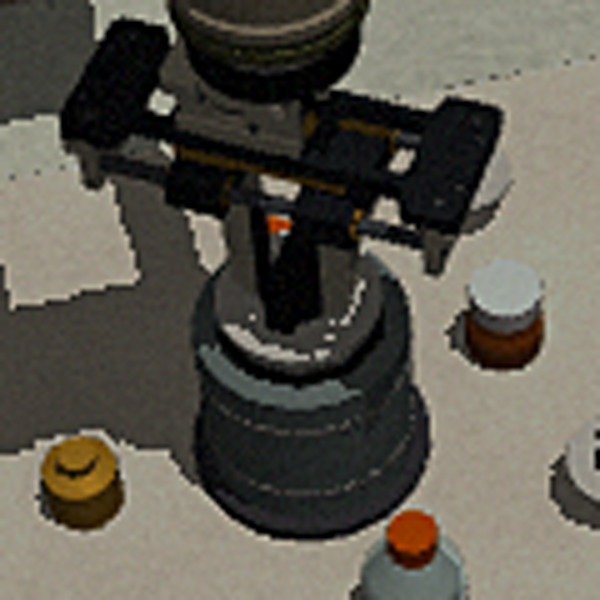

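The fingers straddle the bar (crop 290,270) above the flange and are still closing, at a gap of 31 mm. I'll finish the closing.

Emit:
{"name": "play_rows", "arguments": {
  "rows": [
    [[1, 0, 0, 0, 0], [1, 0, 0, 0, 0], [1, 0, 0, 0, 0], [1, 0, 0, 0, 0], [1, 0, 0, 0, 0], [1, 0, 0, 0, 0]]
  ]
}}

```text
clock: 5.53
position: [482.7, 52.4, 135.6]
ee_rot: [0.29, 0.957, 0.0, 0.0]
contact_force: [0.5, -0.5, -0.5]
finger_gap: 14.2
finger_force: 5.0
```

```bash
python3 -c "
from h import *
st()"
```

```text
t 5.53 pos [482.68  52.38 135.6 ] q [0.2904 0.9569 0.     0.    ] th 2.5522 j6 -0.979 F [ 0.49 -0.55 -0.46] M [ 0.082 -0.196  0.008] gap 14.19 5.0
```

Emit:
{"name": "play_rows", "arguments": {
  "rows": [
    [[1, 0, 0, 0.0017, 0], [1, 0, 0, 0, 0], [1, 0, 0, 0, 0]]
  ]
}}

```text
clock: 5.78
position: [483.0, 52.3, 135.2]
ee_rot: [0.29, 0.957, 0.0, 0.0]
contact_force: [-1.5, -0.4, 4.8]
finger_gap: 14.1
finger_force: 5.0
```

```bash
python3 -c "
from h import *
st()"
```

```text
t 5.78 pos [482.95  52.25 135.18] q [2.904e-01 9.569e-01 0.000e+00 4.000e-04] th 2.5522 j6 -0.979 F [-1.47 -0.35  4.79] M [-0.048  0.129 -0.039] gap 14.07 5.0
```

Emit:
{"name": "play_rows", "arguments": {
  "rows": [
    [[1, 0, 0, 0, -0.02], [1, 0, 0, 0, -0.02], [1, 0, 0, 0, -0.02], [1, 0, 0, 0, 0]]
  ]
}}

```text
clock: 6.12
position: [483.2, 52.2, 135.1]
ee_rot: [0.244, 0.97, 0.0, 0.001]
contact_force: [0.5, -1.0, 4.5]
finger_gap: 14.4
finger_force: 5.0
```

```bash
python3 -c "
from h import *
st()"
```

```text
t 6.12 pos [483.16  52.21 135.13] q [2.444e-01 9.697e-01 0.000e+00 6.000e-04] th 2.6478 j6 -1.075 F [ 0.52 -1.    4.53] M [-0.104 -0.066 -0.011] gap 14.43 5.0
```

Emit:
{"name": "play_rows", "arguments": {
  "rows": [
    [[1, 0, 0, 0, -0.02], [1, 0, 0, 0, -0.02], [1, 0, 0, 0, -0.02], [1, 0, 0, 0, 0]]
  ]
}}

```text
clock: 6.45
position: [483.1, 52.3, 135.1]
ee_rot: [0.199, 0.98, 0.0, 0.001]
contact_force: [0.1, -0.8, 5.9]
finger_gap: 14.4
finger_force: 5.0
```

Emit:
{"name": "play_rows", "arguments": {
  "rows": [
    [[1, 0, 0, 0, -0.02], [1, 0, 0, 0, -0.02], [1, 0, 0, 0, 0]]
  ]
}}

```text
clock: 6.7
position: [483.1, 52.3, 135.0]
ee_rot: [0.168, 0.986, 0.0, 0.0]
contact_force: [1.0, -0.6, 6.6]
finger_gap: 14.5
finger_force: 5.1
```

```bash
python3 -c "
from h import *
st()"
```

```text
t 6.7 pos [483.08  52.34 135.03] q [1.684e-01 9.857e-01 1.000e-04 5.000e-04] th 2.8032 j6 -1.23 F [ 1.02 -0.57  6.59] M [-0.002 -0.159 -0.156] gap 14.55 5.1
```

Emit:
{"name": "play_rows", "arguments": {
  "rows": [
    [[1, 0, 0, -0.0004, 0], [1, 0, 0, 0, 0]]
  ]
}}

```text
clock: 6.87
position: [482.9, 52.4, 135.0]
ee_rot: [0.169, 0.986, 0.0, 0.0]
contact_force: [0.5, -0.2, 4.3]
finger_gap: 14.7
finger_force: 5.1
```

```bash
python3 -c "
from h import *
st()"
```

```text
t 6.87 pos [482.92  52.35 135.03] q [1.691e-01 9.856e-01 1.000e-04 3.000e-04] th 2.8018 j6 -1.229 F [ 0.51 -0.2   4.29] M [-0.019 -0.3   -0.07 ] gap 14.74 5.1
```

Emit:
{"name": "play_rows", "arguments": {
  "rows": [
    [[1, 0, 0, 0, -0.02], [1, 0, 0, 0, -0.02], [1, 0, 0, 0, 0]]
  ]
}}

```text
clock: 7.12
position: [482.8, 52.3, 135.0]
ee_rot: [0.137, 0.991, 0.0, 0.0]
contact_force: [0.8, -0.2, 5.6]
finger_gap: 14.7
finger_force: 5.1
```

```bash
python3 -c "
from h import *
st()"
```

```text
t 7.12 pos [482.82  52.34 135.02] q [1.370e-01 9.906e-01 0.000e+00 2.000e-04] th 2.8667 j6 -1.294 F [ 0.83 -0.19  5.57] M [-0.004 -0.114 -0.059] gap 14.69 5.1
```

Emit:
{"name": "play_rows", "arguments": {
  "rows": [
    [[1, 0, 0, 0, -0.02], [1, 0, 0, 0, -0.02], [1, 0, 0, 0, -0.02], [1, 0, 0, 0, 0]]
  ]
}}

```text
clock: 7.45
position: [482.7, 52.4, 135.0]
ee_rot: [0.09, 0.996, 0.0, 0.0]
contact_force: [-0.4, -0.3, 4.3]
finger_gap: 15.1
finger_force: 5.1
```

Emit:
{"name": "play_rows", "arguments": {
  "rows": [
    [[1, 0, 0, 0, -0.02], [1, 0, 0, 0, -0.02], [1, 0, 0, 0, 0]]
  ]
}}

```text
clock: 7.7
position: [482.7, 52.4, 135.0]
ee_rot: [0.059, 0.998, 0.0, 0.0]
contact_force: [1.0, 0.8, 4.5]
finger_gap: 15.1
finger_force: 5.1
```

Run:
```python
from h import *
from cell import arm
st()
d=arm.snapshot("scene")
c=d["img"][120:240,230:350,::-1];cv2.imwrite("pics/c.png",cv2.resize(c,None,fx=5,fy=5,interpolation=2))
```

```text
t 7.7 pos [482.72  52.38 134.99] q [5.900e-02 9.983e-01 0.000e+00 1.000e-04] th 3.0236 j6 -1.45 F [0.98 0.75 4.46] M [ 0.055 -0.115 -0.117] gap 15.14 5.1
```

View pics/c.png

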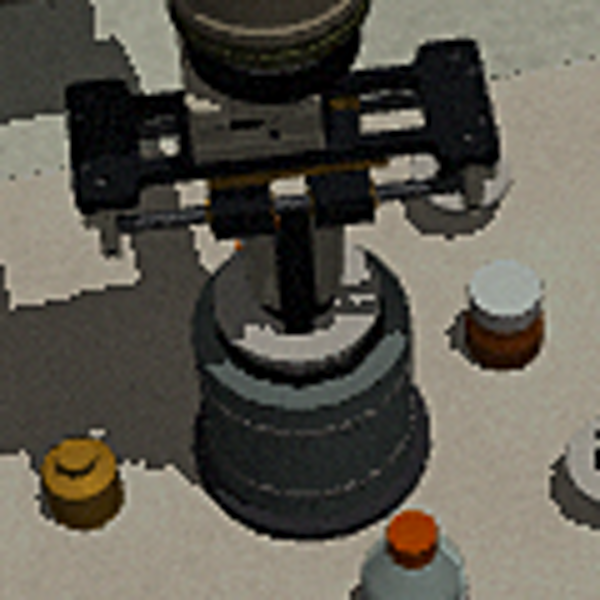

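The scene crop shows the lid still high, with the bar end at (300,325) turning along. The growing gap means a slight rotational lag, so I'll press less, grip a bit firmer and carry on.

Emit:
{"name": "play_rows", "arguments": {
  "rows": [
    [[1, 0, 0, -0.0005, 0], [1, 0, 0, 0, 0], [1, 0, 0, 0, 0]]
  ],
  "force": 12
}}

```text
clock: 8.0
position: [482.6, 52.4, 135.0]
ee_rot: [0.059, 0.998, 0.0, -0.0]
contact_force: [0.2, 0.2, 3.2]
finger_gap: 14.3
finger_force: 11.6
```

Emit:
{"name": "play_rows", "arguments": {
  "rows": [
    [[1, 0, 0, 0, -0.02], [1, 0, 0, 0, -0.02], [1, 0, 0, 0, 0]]
  ]
}}

```text
clock: 8.25
position: [482.5, 52.3, 135.0]
ee_rot: [0.027, 1.0, -0.0, -0.0]
contact_force: [-0.5, -0.3, 3.7]
finger_gap: 14.3
finger_force: 11.6
```

```bash
python3 -c "
from h import *
st()"
```

```text
t 8.25 pos [482.49  52.32 134.98] q [ 2.720e-02  9.996e-01 -0.000e+00 -2.000e-04] th 3.0872 j6 -1.514 F [-0.46 -0.3   3.73] M [ 0.032 -0.09  -0.03 ] gap 14.28 11.6
```

Good: the gap is back to 14.3 and the torque is small. Carrying on.

Emit:
{"name": "play_rows", "arguments": {
  "rows": [
    [[1, 0, 0, 0, -0.02], [1, 0, 0, 0, -0.02], [1, 0, 0, 0, 0]]
  ]
}}

```text
clock: 8.5
position: [482.5, 52.3, 135.0]
ee_rot: [-0.004, 1.0, 0.0, -0.0]
contact_force: [-0.9, -0.1, 3.9]
finger_gap: 14.6
finger_force: 11.6
```

Emit:
{"name": "play_rows", "arguments": {
  "rows": [
    [[1, 0, 0, 0, -0.02], [1, 0, 0, 0, -0.02], [1, 0, 0, 0, 0]]
  ]
}}

```text
clock: 8.75
position: [482.5, 52.3, 135.0]
ee_rot: [-0.035, 0.999, -0.0, -0.0]
contact_force: [-0.1, 0.5, 3.7]
finger_gap: 14.5
finger_force: 11.6
```

```bash
python3 -c "
from h import *
st()"
```

```text
t 8.75 pos [482.52  52.32 135.01] q [-3.490e-02  9.994e-01 -0.000e+00 -2.000e-04] th 3.2115 j6 -1.638 F [-0.1  0.5  3.7] M [-0.008 -0.055 -0.026] gap 14.55 11.6
```

Emit:
{"name": "play_rows", "arguments": {
  "rows": [
    [[1, 0, 0, 0, -0.02], [1, 0, 0, 0, -0.02], [1, 0, 0, 0, 0]]
  ]
}}

```text
clock: 9.0
position: [482.5, 52.4, 135.1]
ee_rot: [-0.066, 0.998, 0.0, -0.0]
contact_force: [-0.8, -0.2, 4.3]
finger_gap: 14.5
finger_force: 11.6
```

Emit:
{"name": "play_rows", "arguments": {
  "rows": [
    [[1, 0, 0, 0, -0.02], [1, 0, 0, 0, -0.02], [1, 0, 0, 0, 0]]
  ]
}}

```text
clock: 9.25
position: [482.6, 52.4, 135.0]
ee_rot: [-0.097, 0.995, 0.0, -0.0]
contact_force: [1.0, -0.0, 4.1]
finger_gap: 14.3
finger_force: 11.6
```

```bash
python3 -c "
from h import *
st()"
```

```text
t 9.25 pos [482.58  52.35 135.02] q [-9.730e-02  9.953e-01  0.000e+00 -1.000e-04] th 3.3365 j6 -1.763 F [ 1.02 -0.02  4.1 ] M [ 0.087 -0.072 -0.098] gap 14.33 11.6
```

Emit:
{"name": "play_rows", "arguments": {
  "rows": [
    [[1, 0, 0, 0, -0.02], [1, 0, 0, 0, -0.02], [1, 0, 0, 0, 0]]
  ]
}}

```text
clock: 9.5
position: [482.4, 52.3, 135.0]
ee_rot: [-0.128, 0.992, -0.0, -0.0]
contact_force: [-0.4, -0.4, 3.2]
finger_gap: 14.5
finger_force: 11.7
```

Emit:
{"name": "play_rows", "arguments": {
  "rows": [
    [[1, 0, 0, 0, -0.02], [1, 0, 0, 0, -0.02], [1, 0, 0, 0, 0]]
  ]
}}

```text
clock: 9.75
position: [482.2, 52.4, 134.8]
ee_rot: [-0.159, 0.987, 0.0, -0.001]
contact_force: [-2.0, 0.7, 1.8]
finger_gap: 14.5
finger_force: 11.7
```

```bash
python3 -c "
from h import *
st()"
```

```text
t 9.75 pos [482.21  52.42 134.83] q [-1.594e-01  9.872e-01  2.000e-04 -5.000e-04] th 3.4618 j6 -1.889 F [-2.    0.66  1.77] M [ 0.089  0.247 -0.071] gap 14.51 11.7
```

Fz fell and z sank slightly, so this may be the opening. I'll follow down a little.

Emit:
{"name": "play_rows", "arguments": {
  "rows": [
    [[1, 0, 0, 0.001, 0], [1, 0, 0, 0, 0], [1, 0, 0, 0, 0]]
  ]
}}

```text
clock: 10.0
position: [482.4, 52.5, 134.7]
ee_rot: [-0.159, 0.987, 0.0, -0.0]
contact_force: [-3.6, 0.9, 6.6]
finger_gap: 14.3
finger_force: 11.7
```

```bash
python3 -c "
from h import *
st()"
```

```text
t 10.0 pos [482.38  52.48 134.66] q [-1.587e-01  9.873e-01  1.000e-04 -3.000e-04] th 3.4602 j6 -1.887 F [-3.6   0.88  6.58] M [ 0.07   0.511 -0.099] gap 14.3 11.7
```

Emit:
{"name": "play_rows", "arguments": {
  "rows": [
    [[1, 0, 0, 0, -0.02], [1, 0, 0, 0, 0], [1, 0, 0, 0, 0]]
  ]
}}

```text
clock: 10.25
position: [482.4, 52.5, 134.0]
ee_rot: [-0.174, 0.985, 0.0, -0.0]
contact_force: [-0.2, 1.8, -0.9]
finger_gap: 13.8
finger_force: 12.0
```

```bash
python3 -c "
from h import *
st()"
```

```text
t 10.25 pos [482.45  52.52 133.99] q [-1.744e-01  9.847e-01  2.000e-04 -2.000e-04] th 3.4921 j6 -1.919 F [-0.2   1.8  -0.91] M [ 0.246 -0.154 -0.008] gap 13.79 12.0
```

Supporting force is gone, so the pins are in the openings. Following down.

Emit:
{"name": "play_rows", "arguments": {
  "rows": [
    [[1, 0, 0, 0.0025, 0], [1, 0, 0, 0.0025, 0], [1, 0, 0, 0, 0]]
  ]
}}

```text
clock: 10.5
position: [482.6, 52.6, 130.8]
ee_rot: [-0.175, 0.985, 0.0, -0.0]
contact_force: [1.9, 2.1, -4.0]
finger_gap: 13.8
finger_force: 12.0
```

```bash
python3 -c "
from h import *
st()"
```

```text
t 10.5 pos [482.58  52.59 130.84] q [-1.753e-01  9.845e-01  2.000e-04 -1.000e-04] th 3.494 j6 -1.921 F [ 1.89  2.13 -4.05] M [ 0.731 -0.581  0.114] gap 13.8 12.0
```

Emit:
{"name": "play_rows", "arguments": {
  "rows": [
    [[1, 0, 0, 0.0025, 0], [1, 0, 0, 0.0025, 0], [1, 0, 0, 0, 0]]
  ]
}}

```text
clock: 10.75
position: [482.4, 52.5, 128.1]
ee_rot: [-0.176, 0.984, 0.0, -0.0]
contact_force: [1.0, 3.3, -2.4]
finger_gap: 14.2
finger_force: 12.0
```

```bash
python3 -c "
from h import *
st()"
```

```text
t 10.75 pos [482.41  52.46 128.05] q [-1.755e-01  9.845e-01  1.000e-04 -3.000e-04] th 3.4945 j6 -1.921 F [ 1.03  3.31 -2.38] M [ 0.693 -0.323  0.049] gap 14.18 12.0
```

Emit:
{"name": "play_rows", "arguments": {
  "rows": [
    [[1, 0, 0, 0.0025, 0], [1, 0, 0, 0, 0], [1, 0, 0, 0, 0]]
  ]
}}

```text
clock: 11.0
position: [482.5, 52.4, 126.8]
ee_rot: [-0.176, 0.984, 0.0, -0.0]
contact_force: [0.2, 3.6, -2.4]
finger_gap: 13.9
finger_force: 12.0
```

Run:
```python
from h import *
from cell import arm
st()
d=arm.snapshot("scene")
c=d["img"][120:240,230:350,::-1];cv2.imwrite("pics/d.png",cv2.resize(c,None,fx=5,fy=5,interpolation=2))
```

```text
t 11.0 pos [482.52  52.43 126.8 ] q [-1.756e-01  9.845e-01  1.000e-04 -1.000e-04] th 3.4947 j6 -1.921 F [ 0.22  3.55 -2.37] M [ 0.804 -0.277 -0.013] gap 13.86 12.0
```

View pics/d.png

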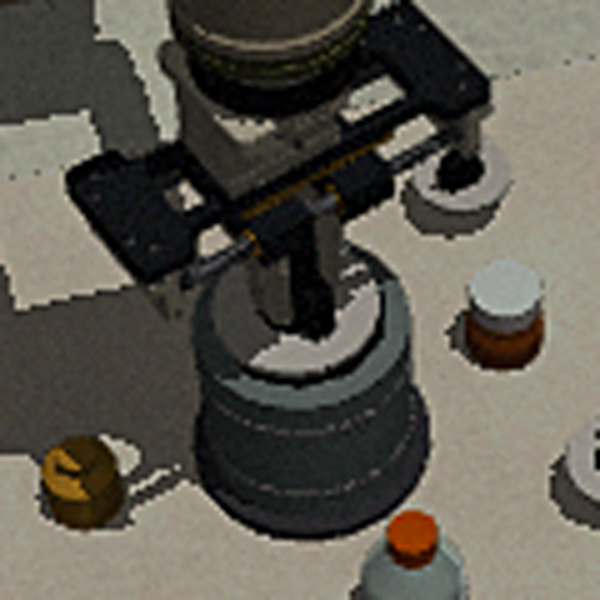

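The crop shows the flange clearly lower over the rim and its dark gap nearly gone. I'll probe for the bottom of the drop.

Emit:
{"name": "play_rows", "arguments": {
  "rows": [
    [[1, 0, 0, 0.001, 0], [1, 0, 0, 0, 0], [1, 0, 0, 0, 0]]
  ]
}}

```text
clock: 11.3
position: [482.6, 52.4, 126.7]
ee_rot: [-0.176, 0.984, 0.0, 0.0]
contact_force: [-1.6, 4.2, 2.2]
finger_gap: 14.1
finger_force: 12.0
```

```bash
python3 -c "
from h import *
st()"
```

```text
t 11.3 pos [482.64  52.44 126.65] q [-1.756e-01  9.845e-01  1.000e-04  0.000e+00] th 3.4947 j6 -1.921 F [-1.62  4.24  2.15] M [0.861 0.146 0.017] gap 14.05 12.0
```

Clicked: TCP is 126.65, which is 8.45 mm below the start, and the lid is seated. Now turning forwards (positive twist), easing the side force and following down.

Emit:
{"name": "play_rows", "arguments": {
  "rows": [
    [[1, -0.0002, 0.0006, 0, 0.02], [1, 0, 0, 0, 0.02], [1, 0, 0, 0.0003, 0.02], [1, 0, 0, 0.0003, 0.02], [1, 0, 0, 0, 0]]
  ],
  "force": 20
}}

```text
clock: 11.72
position: [483.4, 52.4, 126.6]
ee_rot: [-0.113, 0.994, -0.0, 0.001]
contact_force: [0.8, 2.0, 2.2]
finger_gap: 13.2
finger_force: 20.0
```

```bash
python3 -c "
from h import *
st()"
```

```text
t 11.72 pos [483.36  52.39 126.63] q [-1.127e-01  9.936e-01 -4.000e-04  8.000e-04] th 3.3675 j6 -1.794 F [0.79 2.01 2.19] M [ 0.388 -0.422 -0.012] gap 13.25 20.0
```

Emit:
{"name": "play_rows", "arguments": {
  "rows": [
    [[1, 0, 0, 0, 0.02], [1, 0, 0, 0.0003, 0.02], [1, 0, 0, 0, 0.02], [1, 0, 0, 0.0003, 0.02], [1, 0, 0, 0, 0]]
  ]
}}

```text
clock: 12.13
position: [483.4, 52.2, 126.4]
ee_rot: [-0.051, 0.999, -0.001, 0.001]
contact_force: [1.7, -0.4, 3.5]
finger_gap: 13.5
finger_force: 20.0
```

```bash
python3 -c "
from h import *
st()"
```

```text
t 12.13 pos [483.4   52.18 126.39] q [-5.060e-02  9.987e-01 -5.000e-04  8.000e-04] th 3.2428 j6 -1.669 F [ 1.65 -0.38  3.48] M [ 0.005 -0.306  0.037] gap 13.52 20.0
```

Emit:
{"name": "play_rows", "arguments": {
  "rows": [
    [[1, 0, 0, 0.0002, 0.02], [1, 0, 0, 0.0002, 0.02], [1, 0, 0, 0.0002, 0.02], [1, 0, 0, 0.0002, 0.02], [1, 0, 0, 0, 0]]
  ]
}}

```text
clock: 12.55
position: [483.3, 52.2, 125.8]
ee_rot: [0.012, 1.0, -0.0, 0.001]
contact_force: [1.4, -0.6, 4.2]
finger_gap: 13.9
finger_force: 20.0
```

```bash
python3 -c "
from h import *
st()"
```

```text
t 12.55 pos [483.27  52.15 125.83] q [ 1.190e-02  9.999e-01 -5.000e-04  7.000e-04] th 3.1177 j6 -1.544 F [ 1.37 -0.65  4.22] M [-0.133 -0.231  0.029] gap 13.92 20.0
```

Emit:
{"name": "play_rows", "arguments": {
  "rows": [
    [[1, 0, 0, 0.0002, 0.02], [1, 0, 0, 0.0002, 0.02], [1, 0, 0, 0.0002, 0.02], [1, 0, 0, 0.0002, 0.02], [1, 0, 0, 0, 0]]
  ]
}}

```text
clock: 12.97
position: [482.8, 52.2, 124.9]
ee_rot: [0.074, 0.997, -0.0, 0.0]
contact_force: [0.5, -0.6, 3.4]
finger_gap: 13.8
finger_force: 20.0
```

Emit:
{"name": "play_rows", "arguments": {
  "rows": [
    [[1, 0, 0, 0.0002, 0.02], [1, 0, 0, 0.0002, 0.02], [1, 0, 0, 0.0002, 0.02], [1, 0, 0, 0.0002, 0.02], [1, 0, 0, 0, 0]]
  ]
}}

```text
clock: 13.38
position: [482.3, 52.6, 124.0]
ee_rot: [0.137, 0.991, -0.0, -0.0]
contact_force: [0.3, -0.2, 1.7]
finger_gap: 13.8
finger_force: 20.0
```

```bash
python3 -c "
from h import *
st()"
```

```text
t 13.38 pos [482.32  52.59 123.98] q [ 1.367e-01  9.906e-01 -2.000e-04 -4.000e-04] th 2.8673 j6 -1.293 F [ 0.33 -0.19  1.73] M [-0.086 -0.081 -0.077] gap 13.76 20.0
```

Emit:
{"name": "play_rows", "arguments": {
  "rows": [
    [[1, 0, 0, 0.0003, 0.02], [1, 0, 0, 0.0004, 0.02], [1, 0, 0, 0.0003, 0.02], [1, 0, 0, 0.0004, 0.02], [1, 0, 0, 0, 0]]
  ],
  "force": 40
}}

```text
clock: 13.8
position: [482.5, 52.7, 123.3]
ee_rot: [0.198, 0.98, -0.0, -0.0]
contact_force: [-0.7, -0.1, 1.7]
finger_gap: 13.6
finger_force: 40.0
```

```bash
python3 -c "
from h import *
st()"
```

```text
t 13.8 pos [482.48  52.72 123.34] q [ 1.985e-01  9.801e-01 -0.000e+00 -2.000e-04] th 2.742 j6 -1.168 F [-0.65 -0.1   1.69] M [-0.05  -0.023  0.03 ] gap 13.59 40.0
```

Emit:
{"name": "play_rows", "arguments": {
  "rows": [
    [[1, 0, 0, 0.0003, 0.02], [1, 0, 0, 0.0003, 0.02], [1, 0, 0, 0.0003, 0.02], [1, 0, 0, 0.0003, 0.02], [1, 0, 0, 0, 0]]
  ]
}}

```text
clock: 14.22
position: [482.6, 52.8, 122.7]
ee_rot: [0.26, 0.966, 0.0, -0.0]
contact_force: [-0.5, -0.6, 4.0]
finger_gap: 13.8
finger_force: 40.0
```

```bash
python3 -c "
from h import *
st()"
```

```text
t 14.22 pos [482.6   52.76 122.74] q [ 0.2595  0.9657  0.     -0.    ] th 2.6165 j6 -1.043 F [-0.51 -0.58  4.03] M [-0.031 -0.061  0.035] gap 13.76 40.0
```

Emit:
{"name": "play_rows", "arguments": {
  "rows": [
    [[1, 0, 0, 0.0002, 0.02], [1, 0, 0, 0.0003, 0.02], [1, 0, 0, 0.0002, 0.02], [1, 0, 0, 0.0003, 0.02], [1, 0, 0, 0, 0]]
  ]
}}

```text
clock: 14.63
position: [482.8, 52.7, 122.3]
ee_rot: [0.32, 0.948, 0.0, 0.0]
contact_force: [-0.7, -0.3, 4.1]
finger_gap: 13.9
finger_force: 40.0
```

```bash
python3 -c "
from h import *
st()"
```

```text
t 14.63 pos [482.76  52.74 122.33] q [3.196e-01 9.476e-01 0.000e+00 1.000e-04] th 2.491 j6 -0.917 F [-0.66 -0.35  4.11] M [ 0.027 -0.08   0.054] gap 13.93 40.0
```

Emit:
{"name": "play_rows", "arguments": {
  "rows": [
    [[1, 0, 0, 0.0002, 0.02], [1, 0, 0, 0.0003, 0.02], [1, 0, 0, 0.0002, 0.02], [1, 0, 0, 0.0003, 0.02], [1, 0, 0, 0, 0]]
  ]
}}

```text
clock: 15.05
position: [482.9, 52.7, 121.9]
ee_rot: [0.378, 0.926, 0.0, 0.0]
contact_force: [-0.8, 0.4, 5.5]
finger_gap: 13.7
finger_force: 40.0
```

```bash
python3 -c "
from h import *
st()"
```

```text
t 15.05 pos [482.92  52.72 121.91] q [3.784e-01 9.256e-01 1.000e-04 3.000e-04] th 2.3654 j6 -0.791 F [-0.77  0.37  5.52] M [-0.06  -0.003  0.099] gap 13.68 40.0
```

Emit:
{"name": "play_rows", "arguments": {
  "rows": [
    [[1, 0, 0, 0.0002, 0.02], [1, 0, 0, 0.0002, 0.02], [1, 0, 0, 0.0002, 0.02], [1, 0, 0, 0.0002, 0.02], [1, 0, 0, 0, 0]]
  ]
}}

```text
clock: 15.47
position: [482.7, 52.5, 121.3]
ee_rot: [0.436, 0.9, -0.0, 0.0]
contact_force: [-0.4, -1.4, 5.3]
finger_gap: 13.6
finger_force: 40.0
```

```bash
python3 -c "
from h import *
st()"
```

```text
t 15.47 pos [482.74  52.52 121.3 ] q [ 4.358e-01  9.000e-01 -1.000e-04  2.000e-04] th 2.2398 j6 -0.666 F [-0.35 -1.39  5.29] M [-0.254  0.016  0.123] gap 13.58 40.0
```

Emit:
{"name": "play_rows", "arguments": {
  "rows": [
    [[1, 0, 0, 0.0002, 0.02], [1, 0, 0, 0.0003, 0.02], [1, 0, 0, 0, 0]]
  ]
}}

```text
clock: 15.72
position: [482.6, 52.4, 120.9]
ee_rot: [0.464, 0.886, -0.0, 0.0]
contact_force: [-1.7, -2.5, 4.8]
finger_gap: 13.9
finger_force: 40.0
```

```bash
python3 -c "
from h import *
st()"
```

```text
t 15.72 pos [482.61  52.36 120.86] q [ 4.639e-01  8.859e-01 -3.000e-04  1.000e-04] th 2.1769 j6 -0.603 F [-1.73 -2.52  4.77] M [-0.408  0.077  0.245] gap 13.86 40.0
```

Emit:
{"name": "play_rows", "arguments": {
  "rows": [
    [[1, 0, 0, 0.0002, 0.02], [1, 0, 0, 0.0002, 0.02], [1, 0, 0, 0, 0]]
  ]
}}

```text
clock: 15.97
position: [482.3, 52.3, 120.8]
ee_rot: [0.491, 0.871, -0.001, -0.0]
contact_force: [-4.2, -2.3, 7.2]
finger_gap: 13.7
finger_force: 40.3
```

```bash
python3 -c "
from h import *
st()"
```

```text
t 15.97 pos [482.34  52.29 120.85] q [ 4.913e-01  8.710e-01 -6.000e-04 -1.000e-04] th 2.1145 j6 -0.541 F [-4.19 -2.28  7.19] M [-0.447  0.504  0.639] gap 13.71 40.3
```

Torque rose steeply to 0.64 N m and z stopped at 120.85, after a 1.38 rad forward turn and 5.8 mm of sink, so it is tight. Letting go and backing off upward.

Emit:
{"name": "play_rows", "arguments": {
  "rows": [
    [[0.2, 0, 0, 0, 0], [0.2, 0, 0, 0, 0], [0.2, 0, 0, 0, 0], [0.2, 0, 0, 0, 0], [0.2, 0, 0, 0, 0], [0.2, 0, 0, 0, 0], [0.2, 0, 0, -0.01, 0], [0.2, 0, 0, -0.02, 0], [0.2, 0, 0, -0.03, 0], [0.2, 0, 0, -0.03, 0], [0.2, 0, 0, -0.04, 0], [0.2, 0, 0, -0.04, 0], [0.2, 0, 0, -0.04, 0], [0.2, 0, 0, 0, 0]]
  ]
}}

```text
clock: 17.13
position: [485.3, 52.8, 253.7]
ee_rot: [0.492, 0.871, 0.002, 0.004]
contact_force: [0.2, -0.3, 0.5]
finger_gap: 37.0
finger_force: 0.0
```

Run:
```python
from h import *
from cell import arm
st()
d=arm.snapshot("scene")
c=d["img"][100:240,210:360,::-1];cv2.imwrite("pics/e.png",cv2.resize(c,None,fx=4,fy=4,interpolation=2))
```

```text
t 17.13 pos [485.29  52.77 253.71] q [0.4921 0.8705 0.0024 0.0041] th 2.1125 j6 -0.539 F [ 0.22 -0.33  0.53] M [-0.007 -0.131  0.007] gap 37.04 0.0
```

View pics/e.png

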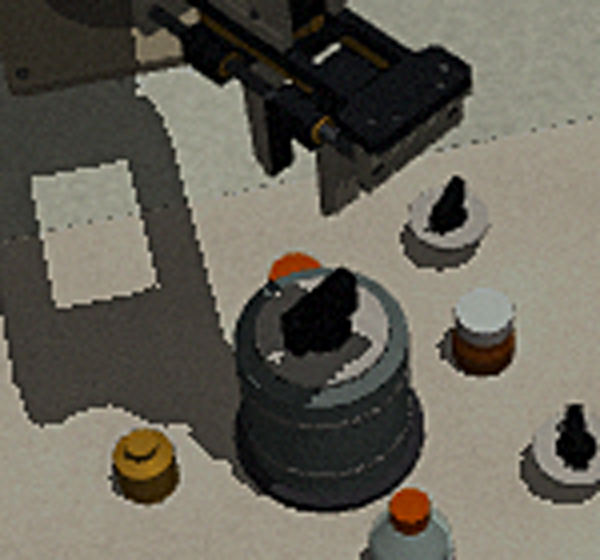

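The crop shows the flange (320,345) level and flush on the rim, the gripper clear, and the bystanders in place. Handing in.

```bash
python3 -c "
from cell import arm
print(arm.sign_off())"
```

```text
the job is handed in; nothing more can be done
None
```

The lid clicked about 0.9 rad backwards, was turned 1.38 rad forwards until the torque climbed steeply and it stopped sinking, then released and handed in at about 17 s with the bystanders in place; sign-off returned no verdict.

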